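Square up a frame corner and lock the jig

TASK

The frame corner in the jig is out of square. Take the metal square by its wooden handle, lay it flat on the jig board inside the corner and press it firmly against both wooden strips at once, holding the push for a moment, so that its legs bear flush on both and swing the loose strip true. Leave the square sitting flush there, then slide the black lock grip to its end stop nearest the corner, without disturbing the other things on the table.

Things in the scene. Friction and masses are not known exactly. Their poses are not given: they have to be found in the camera images.
- square_grip (a point): Grip point of the loose metal square (250 g): on the centre line of its upright wooden handle, x = y = 36 mm from the heel, 40 mm above the square's underside. The handle is a bar 56 mm long, 18 mm wide, its top 58 mm above the underside; it runs along the diagonal midway between the square's +x and +y. Pinch it across the 18 mm. Axes: the square's, z up.
- square_heel (a point): Outer corner (heel) of the square, at its underside. An aluminium L: two legs 100 mm long, 20 wide, 14 thick run from here along its +x and +y; their outer edges (y = 0 and x = 0) are the testing faces; the heel's tip is notched 5 mm; a brace joins the legs under the handle. Starts flat on the table left of the jig, heel pointing roughly away from the robot.
- corner (a point): Inner corner of the frame, on top of the jig's fixed plywood board (12 mm thick; x -85 to 130, y -30 to 125 mm in these axes). The fixed strip (left) runs along +x, the loose strip (right) along +y; the open side faces roughly towards the robot. The square is home when its heel lies on this point and its axes match these axes.
- fixed_strip: Plain wooden strip fixed on the jig board, 16 mm high, 22 mm wide, running 125 mm from the corner along the jig's +x, its inner face at y = 0. Origin and axes as point corner.
- swing_strip (a joint): Angle of the loose wooden strip (16 mm high, 22 wide, from 4 to 124 mm along the jig's +y, inner face at x = 0 when true), rad: 0 = square to the fixed strip, positive = leaning in over the open side. It turns on a stiff pin (about 0.18 N m of friction, no spring, stops at +-0.17) at x = -11, y = 30 mm from the corner, and stays where it is left. Starts at 0.06 to 0.14.
- strip_end (a point): Free end of the loose strip: upper-middle of its inner face, 124 mm along from the corner, 8 mm above the board.
- lock (a joint): Lock slide (m): 0 = open, at the end farthest from the corner; 0.055 = at its end stop nearest the corner. Moves along the jig's -y; about 1.5 N of friction, no spring, stays where it is left. Starts at 0 to 0.012.
- lock_grip (a point): Grip of the lock slide, behind (outside) the loose strip on the jig board: a black upright block 24 mm (jig x) by 16 mm (jig y) and 44 mm high on a low steel shoe. This point is on its centre line, 48 mm above the table; its top is 64 mm above the table, the shoe's top 20 mm. It runs along x = -60 mm in the corner's axes, from y = 85.5 to y = 30.5 mm. Axes: those of the jig.
- weight: grey cloth-covered weight, 100x46x27 (mm); a bystander, origin under its centre
- jar: small white paste jar with a black lid, 49 across, 60 high (mm); a bystander, origin under its centre
- loupe: black loupe, 43 across, 38 high (mm); a bystander, origin under its centre
- wad: wad of stuck prints, 96x127x35 (mm); a bystander, origin under its centre
Things that resemble listed ones, but are neither listed nor needed, are in the scene too. Of the things shaped like the part that bears square_grip, the aluminium one is meant.

How it is judged:
By the outcome, as a careful person would: the job done as asked, in the order asked, and still so for the second after the job is handed in, with the robot touching nothing.
It also fails if it takes over 61 s, if anything falls off the work surface, if the arm or the gripper's body presses on something with over 40 N, if the wrist force passes 120 N, or if a joint passes its speed limit or range.

ROBOT

A 7-joint arm with a two-finger parallel gripper is mounted at the origin on the work surface; the furniture and walls round the work are solid. World frame = base frame: x ahead of the robot, y to its left, z up, the work surface at z = 0. Lengths are in m, angles in rad, forces in N, time in s.
With the tool pointing down it reaches from about 0.4 to 0.85 m from the base axis. Payload 10.4 kg.
Tool frame: the origin (TCP) lies at the very end of the fingers, on their centre line; the grasp point (between the pads) lies 19 mm behind it; y points along the fingers, z is the direction in which the jaws open and shut, and the axes are right-handed (so a half turn about y gives the same grasp; the last joint's range is limited). The gripper opens to 85 mm and grips with 20 to 120 N. Pads are 22 mm wide; open, the fingers measure 114 mm over their backs; the gripper's body (76 mm by 85 mm) begins 54 mm behind the grasp point. The pads swing forward as they close: fully open they stand 13 mm farther back than shut.
Start: joints at [-1.275, 0.332, -0.065, 1.46, 0.022, 1.35, -0.088], TCP at [0.196, 0.594, 0.231] pointing down, gripper open.
Joint ranges: [-2.6, 2.6], [-0.5, 2.12], [-1.47, 1.34], [0.16, 2.42], [-1.27, 4.41], [0.06, 2.06], [-2.6, 2.6]. Speed limits (rad/s): [2.22, 2.22, 2.79, 2.79, 3.14, 3.14, 3.14].

INTERFACE

Orientations are given as a unit quaternion [x, y, z, w].
In Python, from workcell import manip gives the robot as it stands.
- The arm moves only by the shell command python3 -m jog 'ROWS' [FORCE]. ROWS is JSON, a list of rows, each an object with "dp": the shift along the tool's x, y, z in units of 50 mm (1.0 is 50 mm), a list of three; "turn": the turn about the tool's y in units of 5 degrees (1.0 is 5 degrees); "claw": the finger opening in mm, from 0 to 85.4. In form: [{"dp": [x, y, z], "turn": turn, "claw": claw}, ...]. A call has 1 to 20 rows; each row shifts and turns the commanded pose from where the row before left it, along the tool's axes as they then stand; what a row does not reach is not made up. A row lasts 1/8 s, in which the tool goes at most 62.5 mm and 10.7 degrees, less where a joint would pass 70% of its speed; a pose out of reach is approached as far as the arm can. A call is refused whole if a number of a shift passes 1 or a number of a turn 1, either way. A call with a gripper value outside its range is refused whole. The fingers move at their own pace and stop on an object; FORCE is the grip in N (left out, the last holds). Time passes only in rows, so rows that do not move let the fingers close. It gives the time, the measured TCP pose, the force and the opening at its end, in the units of the state.
- manip.get_obs(): the state, without advancing time (a new reading comes with each control period).
- manip.camera(name): name is "side" or "top"; returns a dict with "frame" (420x560x3 uint8, blue, green, red), "depth" (420x560 float32, m along the optical axis (not along the pixel's ray), 0 where there is no reading), "fx", "fy", "cx", "cy" (pixels), "R" (3x3) and "t" (3): a world point X has camera coordinates R X + t. Camera axes: x right, y down, z forward; pixel columns grow to the right and rows downward; lengths in m; the calibration is good to about 2 mm. A picture is of the moment at which its call begins.
- manip.hand_in(): hands the job in, once; it reports no verdict.
The state is a dict: "clock": time; "joint_pos": joint angles; "joint_velocities": joint speeds; "tau": joint torques, N m; "position": TCP position; "ee_rot": TCP orientation; "ft_force": force on the tool from outside, world axes, zero at the start; "torque": the same for the moment, N m; "grip_width": opening from 0.0 (shut) to 1.0 (fully open).
Only numpy, scipy, OpenCV 4.12 (cv2) and the standard library are available. Lean on these libraries where they do the work, as an engineer would, in place of code of your own. Each camera call takes 0.05 s, during which the arm holds its last target. There are 200 camera calls.

## Working session

There is one attempt and no reset: what is moved stays moved. The work goes in short steps, Python scripts to look and compute and a shell command to move; the robot and the scene stay as the last step left them, time stands still between calls to the robot, and variables do not carry over. Pictures are saved under pics/ and viewed, about 8 in all and at most 12, crops included, and the job is handed in when it is done.

```bash
mkdir -p pics; ls; cat > h.py <<'E'
import numpy as np, cv2
from workcell import manip
from scipy.spatial.transform import Rotation as Ro
def shot(n,save=None):
    c=manip.camera(n)
    if save: cv2.imwrite('pics/'+save,c['frame'])
    return c
def ray(c,u,v,z):
    R=np.array(c['R']);t=np.array(c['t']);o=-R.T@t
    d=R.T@np.array([(u-c['cx'])/c['fx'],(v-c['cy'])/c['fy'],1.])
    return o+d*(z-o[2])/d[2]
def cloud(c):
    v,u=np.mgrid[:420,:560];d=c['depth']
    P=np.stack([(u-c['cx'])/c['fx']*d,(v-c['cy'])/c['fy']*d,d],-1)
    return (P-np.array(c['t']))@np.array(c['R'])
def state():
    o=manip.get_obs();R=Ro.from_quat(o['ee_rot']).as_matrix()
    print('t',round(o['clock'],2),'p',np.round(o['position'],4),'F',np.round(o['ft_force'],1),'w',o['grip_width']);print(np.round(R,3));print(np.round(o['joint_pos'],2))
    return o,R
E
python3 - <<'E'
from h import *
a=shot('top','t0.png');b=shot('side','s0.png')
for c in(a,b):print(np.round(-np.array(c['R']).T@c['t'],3),c['fx'])
state()
E
```

```text
pics
[0.328 0.004 1.415] 535.2155849784002
[ 0.039 -1.376  0.811] 538.6718026333397
t 0.1 p [0.1958 0.5932 0.2306] F [0.2 0.1 0.5] w 1.0038890761672288
[[ 0.95  -0.     0.313]
 [-0.313 -0.001  0.95 ]
 [ 0.    -1.    -0.001]]
[-1.27  0.33 -0.06  1.46  0.02  1.35 -0.09]
```

View pics/t0.png

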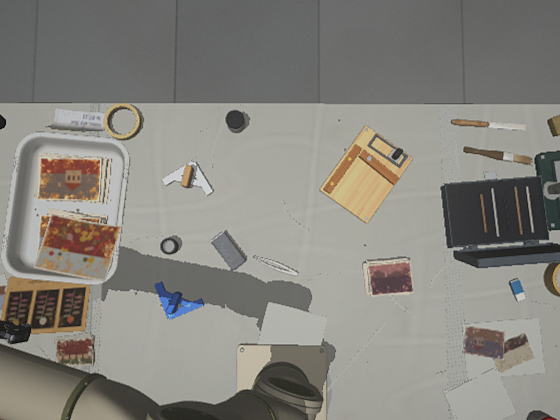

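View pics/s0.png

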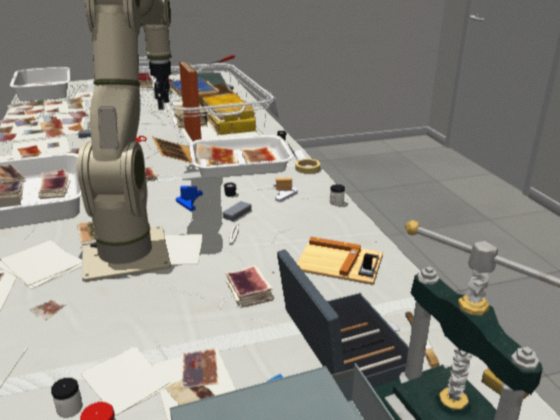

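The top view shows the aluminium square at about (188,178) with its handle at (187,176). The jig is at (366,172) with the lock at (398,154), and the blue square at (178,300) is a decoy. The side view agrees. Next I'll crop closer.

```bash
python3 - <<'E'
from h import *
c=shot('top');f=c['frame']
a=cv2.resize(f[150:210,150:225],None,fx=7,fy=7,interpolation=cv2.INTER_CUBIC)[:420,:]
b=cv2.resize(f[118:228,312:418],None,fx=5,fy=5,interpolation=cv2.INTER_CUBIC)
cv2.imwrite('pics/a.png',b);
cv2.imwrite('pics/b.png',cv2.resize(f[150:210,150:225],None,fx=8,fy=8,interpolation=cv2.INTER_CUBIC))
P=cloud(c);
for n,(u,v) in dict(table=(280,200),board=(350,195),handle=(187,176),lock=(398,154),strip=(380,160),legL=(172,181),legR=(206,185)).items():print(n,np.round(P[v,u],4))
E
```

```text
table [0.49   0.006  0.0074]
board [ 0.5032 -0.178   0.016 ]
handle [0.5448 0.2451 0.0578]
lock [ 0.604  -0.2954  0.0612]
strip [ 0.5977 -0.2585  0.0115]
legL [0.5391 0.2936 0.0082]
legR [0.528  0.202  0.0141]
```

View pics/a.png

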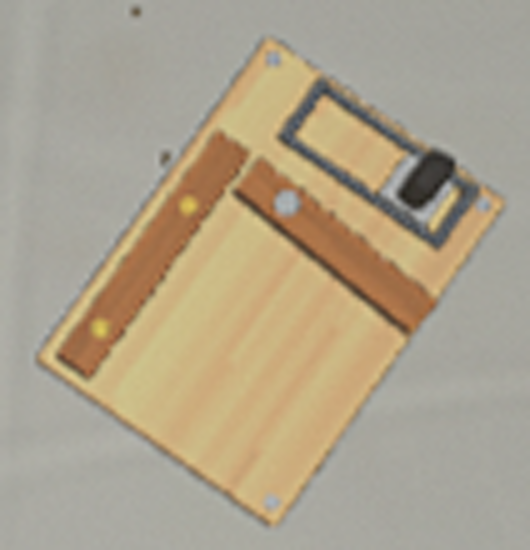

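View pics/b.png

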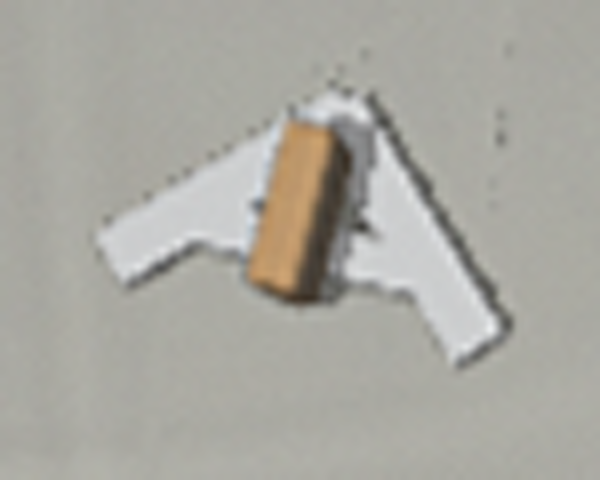

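The jig crop shows board corners at about (366,126), (413,159), (367,223) and (320,189). The loose strip leans in, and the lock is near its far end. The square crop shows leg ends near (162,180) and (213,191), with the handle top facing light orange. The square's +x leg points left and its +y leg right.

```bash
cat > meas.py <<'E'
from h import *
def jigfit():
    c=shot('top')
    # board corners (crop 5x, off 312,118)
    q=np.array([[268,38],[503,205],[273,525],[38,357]])/5.+[312,118]-.4
    W=np.array([ray(c,u,v,.012)[:2] for u,v in q]); M=np.array([[-85,-30],[-85,125],[130,125],[130,-30]])/1e3
    mc=M.mean(0);wc=W.mean(0);U,S,V=np.linalg.svd((M-mc).T@(W-wc));R=(U@V).T
    t=wc-R@mc
    return c,R,t,W-(M@R.T+t)
if __name__=='__main__':
    c,R,t,res=jigfit();np.savez('jig',R=R,t=t)
    ang=np.arctan2(R[1,0],R[0,0]);print('jig corner',t,'deg',np.degrees(ang),'res mm',np.round(res*1e3,1))
    g=lambda x,y:np.round((R.T@(ray(c,x/5+312-.4,y/5+118-.4,.028)[:2]-t))*1e3,1)
    print('fixed inner edge pts',g(249,156),g(91,379),'loose inner',g(235,185),g(410,322),)
    print('lock top',np.round((R.T@(ray(c,428/5+311.6,180/5+117.6,.064)[:2]-t))*1e3,1))
    s=lambda x,y,z:ray(c,x/8+149.6,y/8+149.6,z)[:2]
    L=s(97,237,.014);L2=s(128,287,.014);Rt=s(508,325,.014);R2=s(460,365,.014);H=s(370,92,.014);A=s(290,115,.014)
    print('width',np.linalg.norm(L-L2),np.linalg.norm(Rt-R2))
    dx=(L-A)/np.linalg.norm(L-A);dy=(Rt-H)/np.linalg.norm(Rt-H)
    print('x deg',np.degrees(np.arctan2(dx[1],dx[0])),'y deg',np.degrees(np.arctan2(dy[1],dy[0]))-90, 'LR deg',np.degrees(np.arctan2(*(Rt-L)[::-1]))-135)
    k=np.linalg.solve(np.c_[dx,-dy],Rt-L);hl=L+dx*k[0];print('heel',hl,'legs',np.linalg.norm(L-hl),np.linalg.norm(Rt-hl))
    a=np.arctan2(*(Rt-L)[::-1])-np.radians(135);Q=np.array([[np.cos(a),-np.sin(a)],[np.sin(a),np.cos(a)]])
    hl2=(L+Rt)/2-Q@[.05,.05];print('heel from ends',hl2,'grip',hl2+Q@[.036,.036],'from heel',hl+Q@[.036,.036],'leglen',np.linalg.norm(L-Rt)/2**.5)
    hc=[s(x,y,.058) for x,y in((288,122),(333,127),(298,296),(248,281))]
    hd=hc[3]+hc[2]-hc[0]-hc[1];print('handle centre',np.mean(hc,0),'dir-45',np.degrees(np.arctan2(hd[1],hd[0]))-45,'len',np.linalg.norm(hd)/2,'w',np.linalg.norm(hc[0]-hc[1]))
E
python3 meas.py
```

```text
jig corner [ 0.60690211 -0.19492403] deg 144.30918652964172 res mm [[-1.9  0.1]
 [-1.2  2.5]
 [ 2.7  0.1]
 [ 0.4 -2.7]]
fixed inner edge pts [-21.1  -0.2] [123.7   1.3] loose inner [-4.1  2.8] [  1.6 118.4]
lock top [-55.   80.9]
width 0.019817389762090586 0.02058994418510329
x deg 123.14362532145188 y deg -238.69958730583664 LR deg -236.81689051138505
heel [0.59868406 0.23429225] legs 0.10216222648249944 0.09889611684808136
heel from ends [0.59771696 0.23689263] grip [0.54788424 0.24731856] from heel [0.54885134 0.24471818] leglen 0.09891313397751322
handle centre [0.54633507 0.24748874] dir-45 123.45879127432207 len 0.05436659901217742 w 0.014619400644522614
```

```bash
python3 -m jog '[{"dp":[0.737,0.1,-0.367],"turn":0,"claw":85},{"dp":[0.737,0.1,-0.367],"turn":0,"claw":85},{"dp":[0.737,0.1,-0.367],"turn":0,"claw":85},{"dp":[0.737,0.1,-0.367],"turn":0,"claw":85},{"dp":[0.737,0.1,-0.367],"turn":0,"claw":85},{"dp":[0.737,0.1,-0.367],"turn":0,"claw":85},{"dp":[0.737,0.1,-0.367],"turn":0,"claw":85},{"dp":[0.737,0.1,-0.367],"turn":0,"claw":85},{"dp":[0.737,0.1,-0.367],"turn":0,"claw":85},{"dp":[0.737,0.1,-0.367],"turn":0,"claw":85},{"dp":[0.737,0.1,-0.367],"turn":0,"claw":85},{"dp":[0.737,0.1,-0.367],"turn":0,"claw":85},{"dp":[0,0,0],"turn":-0.65,"claw":60},{"dp":[0,0,0],"turn":-0.65,"claw":60},{"dp":[0,0,0],"turn":0,"claw":60}]' 40; python3 - <<'E'
from h import *
state()
E
```

```text
clock: 2.08
position: [0.5467, 0.2458, 0.1711]
ee_rot: [0.703, -0.073, 0.072, -0.703]
ft_force: [0.0, 0.2, 0.0]
grip_width: 0.7
t 2.08 p [0.5467 0.2458 0.1711] F [0.  0.2 0. ] w 0.6999937404106106
[[ 0.979 -0.     0.204]
 [-0.204 -0.     0.979]
 [-0.    -1.    -0.   ]]
[-0.67  0.31  0.2   1.62 -0.07  1.21  0.92]
```

```bash
python3 -m jog '[{"dp":[0,0.6,0],"turn":0,"claw":60},{"dp":[0,0.6,0],"turn":0,"claw":60},{"dp":[0,0.6,0],"turn":0,"claw":60},{"dp":[0,0.6,0],"turn":0,"claw":60},{"dp":[0,0.55,0],"turn":0,"claw":60},{"dp":[0,0,0],"turn":0,"claw":60},{"dp":[0,0,0],"turn":0,"claw":60}]' 60; python3 - <<'E'
from h import *
state();shot('side','s1.png');c=shot('top')
f=c['frame'];cv2.imwrite('pics/t1.png',np.hstack([cv2.resize(f[130:250,130:250],(400,400)),cv2.resize(cv2.imread('pics/s1.png')[120:240,230:350],(400,400))]))
E
```

```text
clock: 2.95
position: [0.5474, 0.2462, 0.025]
ee_rot: [-0.703, 0.072, -0.073, 0.704]
ft_force: [-1.2, -0.3, 0.4]
grip_width: 0.701
t 2.95 p [0.5474 0.2462 0.025 ] F [-1.2 -0.3  0.4] w 0.7011877219756787
[[ 0.979  0.001  0.204]
 [-0.204  0.001  0.979]
 [ 0.001 -1.     0.001]]
[-0.65  0.47  0.18  1.74 -0.1   0.93  0.94]
```

View pics/t1.png

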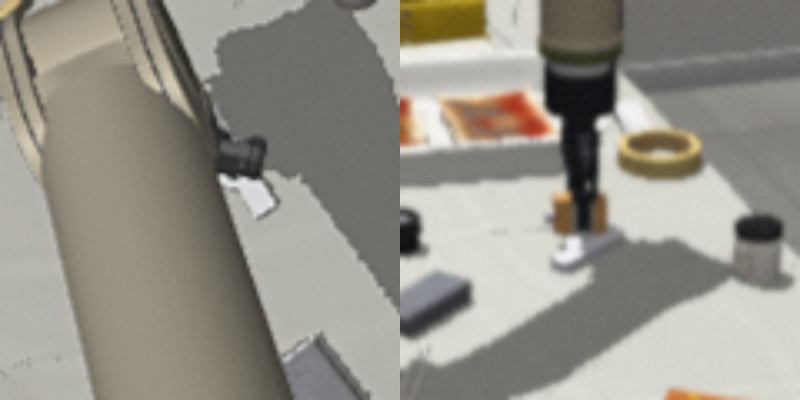

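In the side crop the fingers straddle the handle and are centred along it. Next I'll close and lift slightly.

```bash
python3 -m jog '[{"dp":[0,0.04,0],"turn":0,"claw":30},{"dp":[0,0,0],"turn":0,"claw":10},{"dp":[0,0,0],"turn":0,"claw":10},{"dp":[0,0,0],"turn":0,"claw":10},{"dp":[0,0,0],"turn":0,"claw":10},{"dp":[0,0,0],"turn":0,"claw":10},{"dp":[0,-0.5,0],"turn":0,"claw":10},{"dp":[0,-0.7,0],"turn":0,"claw":10},{"dp":[0,-0.5,0],"turn":0,"claw":10},{"dp":[0,0,0],"turn":0,"claw":10}]' 60; python3 - <<'E'
from h import *
o,R=state()
J=np.load('jig.npz');g=J['t']+J['R']@[.036+.012,.036+.012]
d=R.T@(np.r_[g,0]-np.r_[o['position'][:2],0]);print('target',g,'d units',d/.05)
print('z dir deg',np.degrees(np.arctan2(R[1,2],R[0,2])))
E
```

```text
clock: 4.3
position: [0.5476, 0.2461, 0.1081]
ee_rot: [-0.703, 0.072, -0.073, 0.704]
ft_force: [-0.1, 0.1, -2.2]
grip_width: 0.206
t 4.3 p [0.5476 0.2461 0.1081] F [-0.1  0.1 -2.2] w 0.20623422413238285
[[ 0.979  0.002  0.204]
 [-0.204  0.001  0.979]
 [ 0.002 -1.     0.002]]
[-0.66  0.37  0.2   1.69 -0.08  1.09  0.93]
target [ 0.53991388 -0.2059048 ] d units [ 1.69467503 -0.01297226 -8.88147497]
z dir deg 78.2229267811225
```

```bash
python3 -m jog '[{"dp":[0.132,0,-0.736],"turn":0,"claw":10},{"dp":[0.132,0,-0.736],"turn":0,"claw":10},{"dp":[0.132,0,-0.736],"turn":0,"claw":10},{"dp":[0.132,0,-0.736],"turn":0,"claw":10},{"dp":[0.132,0,-0.736],"turn":0,"claw":10},{"dp":[0.132,0,-0.736],"turn":0,"claw":10},{"dp":[0.132,0,-0.736],"turn":0,"claw":10},{"dp":[0.132,0,-0.736],"turn":0,"claw":10},{"dp":[0.132,0,-0.736],"turn":0,"claw":10},{"dp":[0.132,0,-0.736],"turn":0,"claw":10},{"dp":[0.132,0,-0.736],"turn":0,"claw":10},{"dp":[0.132,0,-0.736],"turn":0,"claw":10},{"dp":[0,0,0],"turn":-0.84,"claw":10},{"dp":[0,0,0],"turn":-0.84,"claw":10},{"dp":[0,0,0],"turn":-0.84,"claw":10},{"dp":[0,0,0],"turn":-0.84,"claw":10},{"dp":[0,0,0],"turn":-0.84,"claw":10},{"dp":[0,0.6,0],"turn":0,"claw":10},{"dp":[0,0,0],"turn":0,"claw":10},{"dp":[0,0,0],"turn":0,"claw":10}]'; python3 - <<'E'
from h import *
o,R=state()
J=np.load('jig.npz');print('in jig axes',J['R'].T@(np.array(o['position'])[:2]-J['t'])-.036,'deg sq',np.degrees(np.arctan2(R[1,2],R[0,2]))+45)
c=shot('top');d=shot('side')
f=c['frame'][110:230,300:420];s=d['frame'][190:310,280:400]
cv2.imwrite('pics/t2.png',np.hstack([cv2.resize(f,(400,400),interpolation=2),cv2.resize(s,(400,400),interpolation=2)]))
E
```

```text
clock: 6.8
position: [0.534, -0.2027, 0.0766]
ee_rot: [-0.705, -0.056, 0.057, 0.705]
ft_force: [0.6, -0.1, -1.7]
grip_width: 0.203
t 6.8 p [ 0.534  -0.2027  0.0766] F [ 0.6 -0.1 -1.7] w 0.20267836904870193
[[ 0.987 -0.001 -0.16 ]
 [ 0.16   0.     0.987]
 [-0.001 -1.     0.   ]]
[-0.02  0.36  0.37  1.8  -0.15  1.01  2.13]
in jig axes [0.01865164 0.0128518 ] deg sq 144.21634632791097
```

View pics/t2.png

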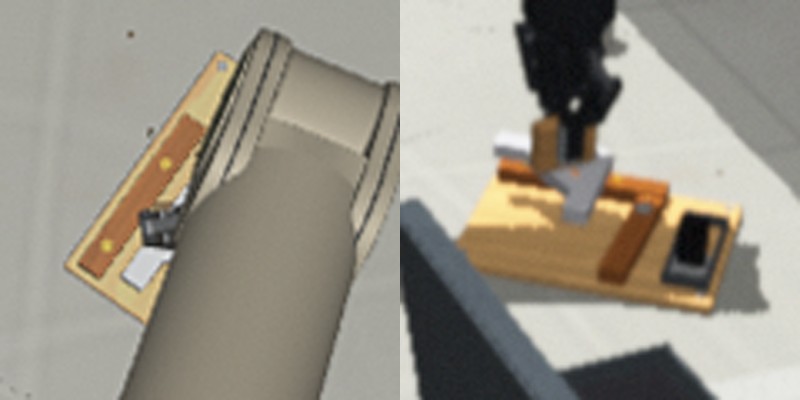

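The side view shows the square level over the board inside the corner, clear of the leaning strip. Next I'll lower it.

```bash
python3 -m jog '[{"dp":[0,0.3,0],"turn":0,"claw":10},{"dp":[0,0.3,0],"turn":0,"claw":10},{"dp":[0,0.14,0],"turn":0,"claw":10},{"dp":[0,0.04,0],"turn":0,"claw":10},{"dp":[0,0.02,0],"turn":0,"claw":10},{"dp":[0,0.02,0],"turn":0,"claw":10},{"dp":[0,0,0],"turn":0,"claw":10},{"dp":[0,0,0],"turn":0,"claw":10}]'
```

```text
clock: 7.9
position: [0.5344, -0.2026, 0.036]
ee_rot: [-0.705, -0.057, 0.057, 0.705]
ft_force: [-0.8, 1.3, -2.1]
grip_width: 0.2
```

```bash
python3 -m jog '[{"dp":[0,0.02,0],"turn":0,"claw":10},{"dp":[0,0,0],"turn":0,"claw":10},{"dp":[0,0,0],"turn":0,"claw":10}]'; python3 -m jog '[{"dp":[0,0.02,0],"turn":0,"claw":10},{"dp":[0,0,0],"turn":0,"claw":10},{"dp":[0,0,0],"turn":0,"claw":10}]'
```

```text
clock: 8.28
position: [0.5343, -0.2026, 0.0348]
ee_rot: [-0.705, -0.057, 0.057, 0.705]
ft_force: [0.2, 0.2, -2.4]
grip_width: 0.201
clock: 8.65
position: [0.5344, -0.2027, 0.0342]
ee_rot: [-0.705, -0.057, 0.057, 0.705]
ft_force: [-3.7, 1.6, 5.3]
grip_width: 0.203
```

The square touches the board. Next I'll slide it toward the corner.

```bash
python3 -m jog '[{"dp":[0.1,0,-0.026],"turn":0,"claw":10},{"dp":[0.1,0,-0.026],"turn":0,"claw":10},{"dp":[0.1,0,-0.026],"turn":0,"claw":10},{"dp":[0,0,0],"turn":0,"claw":10}]'; python3 -m jog '[{"dp":[0.04,0,0],"turn":0,"claw":10},{"dp":[0.04,0,0],"turn":0,"claw":10},{"dp":[0,0,0],"turn":0,"claw":10}]'
python3 - <<'E'
from h import *
o,R=state()
J=np.load('jig.npz');print('in jig axes',J['R'].T@(np.array(o['position'])[:2]-J['t'])-.036,'Fjig',J['R'].T@np.array(o['ft_force'])[:2],'deg sq',np.degrees(np.arctan2(R[1,2],R[0,2]))+45)
E
```

```text
clock: 9.15
position: [0.5503, -0.2044, 0.0343]
ee_rot: [0.705, 0.057, -0.057, -0.705]
ft_force: [0.6, -0.9, 4.4]
grip_width: 0.206
clock: 9.52
position: [0.5522, -0.2042, 0.0343]
ee_rot: [-0.705, -0.056, 0.057, 0.705]
ft_force: [-10.8, 0.5, 12.9]
grip_width: 0.207
t 9.53 p [ 0.5522 -0.2042  0.0343] F [-10.8   0.5  12.9] w 0.2072974509381651
[[ 0.987 -0.002 -0.159]
 [ 0.159  0.     0.987]
 [-0.002 -1.     0.001]]
[-0.01  0.46  0.35  1.77 -0.19  0.95  2.15]
in jig axes [0.003013   0.00345306] Fjig [9.05393529 5.88986382] deg sq 144.1446345453618
```

```bash
python3 -m jog '[{"dp":[0.04,0,0],"turn":0,"claw":10},{"dp":[0.02,0,0],"turn":0,"claw":10},{"dp":[0,0,0],"turn":0,"claw":10},{"dp":[0,0,0],"turn":0,"claw":10}]'
cat > st.py <<'E'
from h import *
o,R=state()
J=np.load('jig.npz');print('in jig axes',J['R'].T@(np.array(o['position'])[:2]-J['t'])-.036,'Fjig',J['R'].T@np.array(o['ft_force'])[:2],'Tz',o['torque'],'deg sq',np.degrees(np.arctan2(R[1,2],R[0,2]))+45)
E
python3 st.py; python3 -m jog '[{"dp":[0.03,0,0],"turn":0,"claw":10},{"dp":[0.03,0,0],"turn":0,"claw":10},{"dp":[0,0,0],"turn":0,"claw":10},{"dp":[0,0,0],"turn":0,"claw":10}]';python3 st.py; python3 - <<'E'
from h import *
d=shot('side')
cv2.imwrite('pics/s3.png',cv2.resize(d['frame'][220:290,290:390],None,fx=8,fy=8,interpolation=2))
E
```

```text
clock: 10.02
position: [0.5549, -0.204, 0.0343]
ee_rot: [-0.705, -0.055, 0.057, 0.705]
ft_force: [-11.3, 0.9, 14.1]
grip_width: 0.203
t 10.03 p [ 0.5549 -0.204   0.0343] F [-11.3   0.9  14.1] w 0.20318725872898977
[[ 0.987 -0.003 -0.159]
 [ 0.159  0.     0.987]
 [-0.003 -1.     0.001]]
[-0.01  0.46  0.35  1.77 -0.19  0.95  2.15]
in jig axes [0.00098853 0.00172067] Fjig [9.6446222 5.8689973] Tz [ 0.00914298  2.28453185 -0.22261499] deg sq 144.12892412805292
clock: 10.52
position: [0.556, -0.2043, 0.0344]
ee_rot: [-0.705, -0.054, 0.058, 0.705]
ft_force: [-21.0, -0.5, 23.2]
grip_width: 0.203
t 10.53 p [ 0.556  -0.2043  0.0344] F [-21.   -0.5  23.2] w 0.2034294206998912
[[ 0.987 -0.006 -0.158]
 [ 0.158 -0.     0.987]
 [-0.006 -1.     0.001]]
[-0.01  0.46  0.35  1.76 -0.19  0.95  2.15]
in jig axes [-0.00013304  0.00128389] Fjig [16.75673263 12.61327728] Tz [-0.02357166  4.17421752  0.26503121] deg sq 144.1175928875673
```

View pics/s3.png

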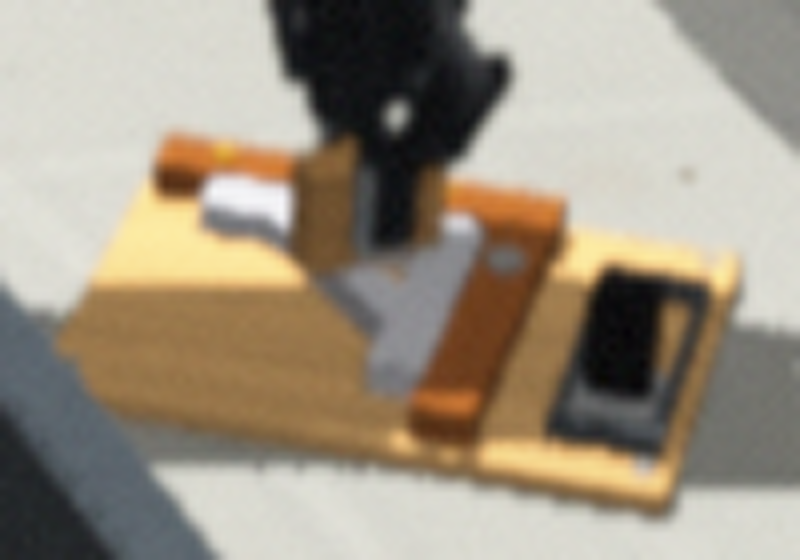

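The picture shows both legs along the strips, with the loose strip visibly straightened. I'll push harder with less down-force and hold.

```bash
python3 -m jog '[{"dp":[0.03,-0.01,0],"turn":0,"claw":10},{"dp":[0.03,-0.01,0],"turn":0,"claw":10},{"dp":[0.03,0,0],"turn":0,"claw":10},{"dp":[0,0,0],"turn":0,"claw":10},{"dp":[0,0,0],"turn":0,"claw":10},{"dp":[0,0,0],"turn":0,"claw":10},{"dp":[0,0,0],"turn":0,"claw":10},{"dp":[0,0,0],"turn":0,"claw":10},{"dp":[0,0,0],"turn":0,"claw":10}]';python3 st.py
```

```text
clock: 11.7
position: [0.5571, -0.2046, 0.0346]
ee_rot: [-0.705, -0.052, 0.06, 0.705]
ft_force: [-33.6, -2.4, 28.4]
grip_width: 0.206
t 11.7 p [ 0.5571 -0.2046  0.0346] F [-33.6  -2.4  28.4] w 0.20611346901791142
[[ 0.987 -0.012 -0.158]
 [ 0.158 -0.     0.987]
 [-0.012 -1.     0.002]]
[-0.01  0.47  0.35  1.75 -0.19  0.96  2.14]
in jig axes [-0.00120251  0.0009105 ] Fjig [25.9048072  21.53179639] Tz [-0.41165892  6.6932204   0.8286946 ] deg sq 144.0751336410264
```

```bash
python3 -m jog '[{"dp":[0,0,0],"turn":-0.06,"claw":10},{"dp":[0,0,0],"turn":0,"claw":10},{"dp":[0,0,0],"turn":0,"claw":10},{"dp":[0,0,0],"turn":0,"claw":10}]';python3 st.py;python3 -m jog '[{"dp":[0,0,0],"turn":-0.06,"claw":10},{"dp":[0,0,0],"turn":0,"claw":10},{"dp":[0,0,0],"turn":0,"claw":10},{"dp":[0,0,0],"turn":0,"claw":10}]';python3 st.py
```

```text
clock: 12.2
position: [0.5571, -0.2046, 0.0346]
ee_rot: [-0.704, -0.053, 0.062, 0.705]
ft_force: [-33.3, -2.6, 28.7]
grip_width: 0.202
t 12.2 p [ 0.5571 -0.2046  0.0346] F [-33.3  -2.6  28.7] w 0.20230337271086266
[[ 0.987 -0.012 -0.162]
 [ 0.162  0.     0.987]
 [-0.012 -1.     0.002]]
[-0.01  0.47  0.35  1.75 -0.18  0.96  2.15]
in jig axes [-0.00120907  0.00087228] Fjig [25.47889801 21.55275197] Tz [-0.35068128  6.72882078  0.55202059] deg sq 144.33628082130076
clock: 12.7
position: [0.5572, -0.2046, 0.0346]
ee_rot: [-0.704, -0.055, 0.063, 0.705]
ft_force: [-31.9, -1.2, 28.5]
grip_width: 0.202
t 12.7 p [ 0.5572 -0.2046  0.0346] F [-31.9  -1.2  28.5] w 0.2024416069450315
[[ 0.986 -0.012 -0.167]
 [ 0.167  0.     0.986]
 [-0.012 -1.     0.002]]
[-0.01  0.47  0.35  1.75 -0.18  0.96  2.15]
in jig axes [-0.00125439  0.00089511] Fjig [25.21579978 19.61996306] Tz [-0.33244809  6.64276861  0.10009354] deg sq 144.59620645149747
```

Yaw torque is now near zero and both faces are loaded at 20–25 N. I'll ease the push, open, and lift clear.

```bash
python3 -m jog '[{"dp":[-0.02,0,0],"turn":0,"claw":10},{"dp":[-0.02,0,0],"turn":0,"claw":10},{"dp":[-0.01,0,0],"turn":0,"claw":10},{"dp":[0,0,0],"turn":0,"claw":10}]';python3 st.py;python3 -m jog '[{"dp":[0,0,0],"turn":0,"claw":22},{"dp":[0,0,0],"turn":0,"claw":40},{"dp":[0,0,0],"turn":0,"claw":40},{"dp":[0,0,0],"turn":0,"claw":40},{"dp":[0,-0.4,0],"turn":0,"claw":40},{"dp":[0,-0.6,0],"turn":0,"claw":40},{"dp":[0,-0.8,0],"turn":0,"claw":40},{"dp":[-0.5,-0.8,0],"turn":0,"claw":40},{"dp":[-0.8,0,0],"turn":0,"claw":40},{"dp":[-0.8,0,0],"turn":0,"claw":40},{"dp":[-0.8,0,0.5],"turn":0,"claw":40},{"dp":[0,0,0.8],"turn":0,"claw":40},{"dp":[0,0,0.8],"turn":0,"claw":40},{"dp":[0,0,0.8],"turn":0,"claw":40},{"dp":[0,0,0],"turn":0,"claw":40}]'
python3 - <<'E'
from h import *
d=shot('side');c=shot('top')
cv2.imwrite('pics/s4.png',np.hstack([cv2.resize(c['frame'][118:228,312:418],(400,415),interpolation=2),cv2.resize(d['frame'][220:290,300:367],(400,415),interpolation=2)]))
E
```

```text
clock: 13.2
position: [0.5571, -0.2046, 0.0346]
ee_rot: [-0.705, -0.057, 0.062, 0.705]
ft_force: [-19.9, -4.0, 16.9]
grip_width: 0.201
t 13.2 p [ 0.5571 -0.2046  0.0346] F [-19.9  -4.   16.9] w 0.20115582889917016
[[ 0.986 -0.007 -0.168]
 [ 0.168 -0.001  0.986]
 [-0.007 -1.     0.001]]
[-0.01  0.47  0.35  1.76 -0.18  0.96  2.15]
in jig axes [-0.00124191  0.00091303] Fjig [13.78277735 14.84990343] Tz [-0.6388591   4.20698606 -0.04246927] deg sq 144.64562844907584
clock: 15.08
position: [0.394, -0.082, 0.1661]
ee_rot: [-0.704, -0.063, 0.061, 0.705]
ft_force: [0.3, -0.9, -0.5]
grip_width: 0.469
```

View pics/s4.png

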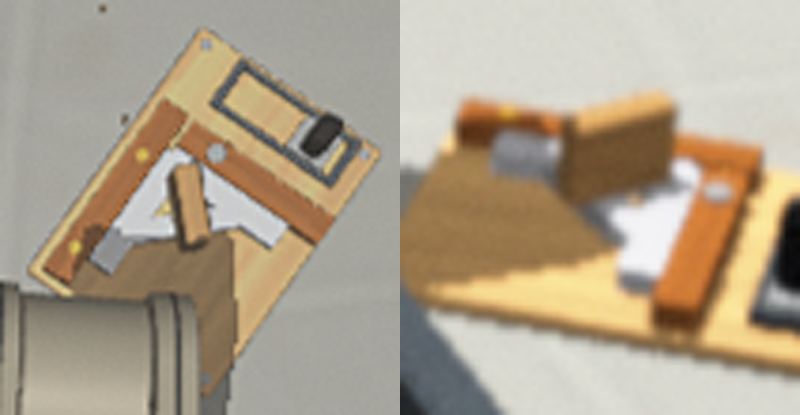

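The square sits flush along both strips in both views, and the lock is still at its far end. Next I'll check the angle with colour masks and work out the lock move.

```bash
python3 - <<'E'
from h import *
c=shot('top');f=c['frame'].astype(int);J=np.load('jig.npz')
h=cv2.cvtColor(c['frame'],cv2.COLOR_BGR2HSV)
b=f[...,0];r=f[...,2]
m=((r-b>35)&(h[...,1]>110)&(r<190)).astype(np.uint8);m[:118]=0;m[228:]=0;m[:,:312]=0;m[:,418:]=0
n,l,s,ce=cv2.connectedComponentsWithStats(m,connectivity=4)
for i in range(1,n):
    if s[i,4]>60:
        v,u=np.nonzero(l==i);P=np.array([ray(c,a,bb,.028)[:2] for a,bb in zip(u,v)]);Q=(P-J['t'])@J['R']
        w,V=np.linalg.eigh(np.cov(Q.T));d=V[:,1];print(s[i],np.round(Q.mean(0)*1e3,1),'dir',np.degrees(np.arctan2(d[1],d[0])),'sd',w**.5*1e3)
m=(f.max(-1)<70).astype(np.uint8);m[:118]=0;m[175:]=0;m[:,:385]=0;m[:,418:]=0
m=cv2.morphologyEx(m,cv2.MORPH_OPEN,np.ones((3,3),np.uint8))
v,u=np.nonzero(m);print('black px',len(u),u.mean(),v.mean(),np.round(J['R'].T@(ray(c,u.mean(),v.mean(),.052)[:2]-J['t']),4))
o,R=state();g=J['t']+J['R']@[-.060,.081];print('lock',g,R.T@np.r_[g-np.array(o['position'])[:2],0]/.05)
E
```

```text
[324 144  38  49 432] [ 50.2 -10.9] dir -179.82128302724783 sd [ 6.19743944 42.55724616]
[359 150  13  11  64] [-11.8  14.9] dir 110.13274543437086 sd [6.28238788 6.81558189]
[368 156  33  27 273] [-12.   79.8] dir 89.35376324893905 sd [ 6.31872488 25.68192261]
black px 65 397.16923076923075 153.3846153846154 [-0.059   0.0812]
t 15.22 p [ 0.3943 -0.0849  0.1656] F [-0.3  0.4  0.4] w 0.47092927642071375
[[ 0.985  0.001 -0.17 ]
 [ 0.17  -0.     0.985]
 [ 0.001 -1.    -0.   ]]
[-0.16 -0.13  0.25  2.1   0.03  1.16  1.81]
lock [ 0.60837644 -0.29571503] [ 3.50287778  0.00647726 -4.88243403]
```

Measured strip angles are 0.2° and 89.4–89.8°, so the corner is true within noise. The lock is at jig (-59, 81) mm, as expected.

```bash
python3 -m jog '[{"dp":[0.438,0,-0.61],"turn":0,"claw":60},{"dp":[0.438,0,-0.61],"turn":0,"claw":60},{"dp":[0.438,0,-0.61],"turn":0,"claw":60},{"dp":[0.438,0,-0.61],"turn":0,"claw":60},{"dp":[0.438,0,-0.61],"turn":0,"claw":60},{"dp":[0.438,0,-0.61],"turn":0,"claw":60},{"dp":[0.438,0,-0.61],"turn":0,"claw":60},{"dp":[0.438,0,-0.61],"turn":0,"claw":60},{"dp":[0,0,0],"turn":0.906,"claw":60},{"dp":[0,0,0],"turn":0.906,"claw":60},{"dp":[0,0,0],"turn":0.906,"claw":60},{"dp":[0,0,0],"turn":0.906,"claw":60},{"dp":[0,0,0],"turn":0.906,"claw":60},{"dp":[0,0,0],"turn":0.906,"claw":60},{"dp":[0,0,0],"turn":0.906,"claw":60},{"dp":[0,0,0],"turn":0.906,"claw":60},{"dp":[0,0,0],"turn":0.906,"claw":60},{"dp":[0,0,0],"turn":0.906,"claw":60},{"dp":[0,0.5,0],"turn":0,"claw":60},{"dp":[0,0,0],"turn":0,"claw":60}]'; python3 - <<'E'
from h import *
o,R=state();J=np.load('jig.npz');print('jig pos',J['R'].T@(np.array(o['position'])[:2]-J['t']),'zdir in jig',J['R'].T@R[:2,2],'x in jig',J['R'].T@R[:2,0])
d=shot('side');cv2.imwrite('pics/s5.png',cv2.resize(d['frame'][200:290,310:400],(500,500),interpolation=2))
E
```

```text
clock: 17.73
position: [0.6069, -0.2952, 0.1381]
ee_rot: [0.674, -0.217, 0.214, -0.673]
ft_force: [0.6, 0.6, -0.4]
grip_width: 0.703
t 17.73 p [ 0.6069 -0.2952  0.1381] F [ 0.6  0.6 -0.4] w 0.7029850084507148
[[ 0.814 -0.003  0.581]
 [-0.581  0.     0.814]
 [-0.003 -1.    -0.002]]
[-0.    0.55  0.55  1.45 -0.29  1.23  1.53]
jig pos [-0.05851055  0.08143539] zdir in jig [ 0.00297009 -0.9999941 ] x in jig [-0.99999093 -0.0029648 ]
```

View pics/s5.png

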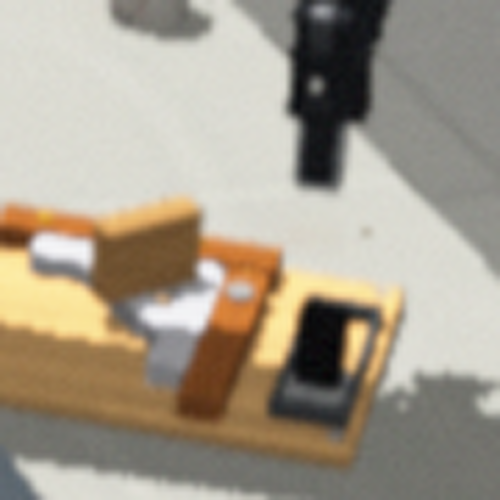

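The square is still flush, and the gripper is above the lock, aligned with the slide. Next I'll descend and grip.

```bash
python3 -m jog '[{"dp":[0,0.5,0],"turn":0,"claw":60},{"dp":[0,0.5,0],"turn":0,"claw":60},{"dp":[0,0.5,0],"turn":0,"claw":60},{"dp":[0,0.4,0],"turn":0,"claw":60},{"dp":[0,0.18,0],"turn":0,"claw":60},{"dp":[0,0,0],"turn":0,"claw":60}]' 25; python3 -m jog '[{"dp":[0,0,0],"turn":0,"claw":30},{"dp":[0,0,0],"turn":0,"claw":10},{"dp":[0,0,0],"turn":0,"claw":10},{"dp":[0,0,0],"turn":0,"claw":10},{"dp":[0,0,0],"turn":0,"claw":10},{"dp":[0,0,0],"turn":0,"claw":10}]' 25; python3 st.py
```

```text
clock: 18.52
position: [0.6082, -0.2947, 0.0358]
ee_rot: [0.674, -0.216, 0.215, -0.673]
ft_force: [-0.3, 0.4, 0.8]
grip_width: 0.701
clock: 19.27
position: [0.6086, -0.2948, 0.0365]
ee_rot: [-0.673, 0.215, -0.216, 0.674]
ft_force: [-1.4, 0.0, 6.5]
grip_width: 0.182
t 19.27 p [ 0.6086 -0.2948  0.0365] F [-1.4  0.   6.5] w 0.18211426730839336
[[ 0.814  0.001  0.58 ]
 [-0.58  -0.     0.814]
 [ 0.001 -1.     0.   ]]
[ 0.02  0.65  0.51  1.53 -0.35  1.05  1.57]
in jig axes [-0.09562579  0.04408903] Fjig [1.19716411 0.81249831] Tz [0.12858881 0.24651268 0.01624719] deg sq 99.53364797835897
```

```bash
python3 -m jog '[{"dp":[0,-0.03,0.15],"turn":0,"claw":10},{"dp":[0,0,0.15],"turn":0,"claw":10},{"dp":[0,0,0.15],"turn":0,"claw":10},{"dp":[0,0,0.15],"turn":0,"claw":10},{"dp":[0,0,0.15],"turn":0,"claw":10},{"dp":[0,0,0.15],"turn":0,"claw":10},{"dp":[0,0,0],"turn":0,"claw":10}]'; python3 -m jog '[{"dp":[0,0,0.06],"turn":0,"claw":10},{"dp":[0,0,0.06],"turn":0,"claw":10},{"dp":[0,0,0],"turn":0,"claw":10},{"dp":[0,0,0],"turn":0,"claw":10}]'; python3 st.py
```

```text
clock: 20.15
position: [0.6354, -0.2569, 0.0366]
ee_rot: [-0.674, 0.215, -0.215, 0.674]
ft_force: [5.2, -1.7, -7.1]
grip_width: 0.183
clock: 20.65
position: [0.6375, -0.2541, 0.0367]
ee_rot: [0.674, -0.216, 0.216, -0.673]
ft_force: [1.4, -6.1, -6.0]
grip_width: 0.183
t 20.65 p [ 0.6375 -0.2541  0.0367] F [ 1.4 -6.1 -6. ] w 0.1831961637912604
[[ 0.814 -0.001  0.581]
 [-0.581 -0.002  0.814]
 [ 0.001 -1.    -0.002]]
[-0.04  0.67  0.5   1.5  -0.35  1.06  1.49]
in jig axes [-0.09532783 -0.00581068] Fjig [-4.70360951  4.08244494] Tz [-1.19208434 -0.41968088  0.00982911] deg sq 99.4910512086098
```

```bash
python3 -m jog '[{"dp":[0,0,0.05],"turn":0,"claw":10},{"dp":[0,0,0.05],"turn":0,"claw":10},{"dp":[0,0,0],"turn":0,"claw":10},{"dp":[0,0,0],"turn":0,"claw":10}]'; python3 st.py
```

```text
clock: 21.15
position: [0.6376, -0.2538, 0.0366]
ee_rot: [0.675, -0.218, 0.216, -0.671]
ft_force: [-5.9, -13.8, -2.8]
grip_width: 0.18
t 21.15 p [ 0.6376 -0.2538  0.0366] F [ -5.9 -13.8  -2.8] w 0.1802966719401941
[[ 0.812 -0.004  0.583]
 [-0.583 -0.005  0.812]
 [-0.    -1.    -0.007]]
[-0.04  0.67  0.51  1.5  -0.34  1.07  1.49]
in jig axes [-0.09531012 -0.00607405] Fjig [-3.27163081 14.6382373 ] Tz [-2.8338799   1.29437221  0.15220513] deg sq 99.3035587050438
```

The lock is against its stop: 14.6 N with no further travel. I'll ease, release, lift, and take a last look.

```bash
python3 -m jog '[{"dp":[0,0,-0.06],"turn":0,"claw":10},{"dp":[0,0,0],"turn":0,"claw":10},{"dp":[0,0,0],"turn":0,"claw":40},{"dp":[0,0,0],"turn":0,"claw":40},{"dp":[0,0,0],"turn":0,"claw":40},{"dp":[0,0,0],"turn":0,"claw":40},{"dp":[0,-0.5,0],"turn":0,"claw":40},{"dp":[0,-0.8,0],"turn":0,"claw":40},{"dp":[0,-0.8,0],"turn":0,"claw":40},{"dp":[0,-0.6,0],"turn":0,"claw":40},{"dp":[-0.5,0,0.6],"turn":0,"claw":40},{"dp":[-0.6,0,0.7],"turn":0,"claw":40},{"dp":[-0.6,0,0.7],"turn":0,"claw":40},{"dp":[-0.6,0,0.7],"turn":0,"claw":40},{"dp":[-0.6,0,0.7],"turn":0,"claw":40},{"dp":[-0.6,0,0.7],"turn":0,"claw":40},{"dp":[-0.6,0,0.7],"turn":0,"claw":40},{"dp":[-0.6,0,0.7],"turn":0,"claw":40},{"dp":[0,0,0],"turn":0,"claw":40},{"dp":[0,0,0],"turn":0,"claw":40}]'
python3 - <<'E'
from h import *
d=shot('side');c=shot('top','t6f.png')
f=c['frame'].astype(int);J=np.load('jig.npz');h=cv2.cvtColor(c['frame'],cv2.COLOR_BGR2HSV)
m=((f[...,2]-f[...,0]>35)&(h[...,1]>110)&(f[...,2]<190)).astype(np.uint8);m[:118]=0;m[228:]=0;m[:,:312]=0;m[:,418:]=0
n,l,s,ce=cv2.connectedComponentsWithStats(m,connectivity=4)
for i in range(1,n):
    if s[i,4]>60:
        v,u=np.nonzero(l==i);Q=(np.array([ray(c,a,b,.028)[:2] for a,b in zip(u,v)])-J['t'])@J['R'];w,V=np.linalg.eigh(np.cov(Q.T));print(s[i,4],np.round(Q.mean(0)*1e3,1),np.degrees(np.arctan2(V[1,1],V[0,1])))
cv2.imwrite('pics/s6.png',np.hstack([cv2.resize(c['frame'][118:228,312:418],(400,415),interpolation=2),cv2.resize(d['frame'][210:290,300:377],(400,415),interpolation=2)]))
E
```

```text
clock: 23.65
position: [0.6072, 0.1083, 0.1724]
ee_rot: [0.674, -0.215, 0.216, -0.673]
ft_force: [-0.6, -0.5, 0.4]
grip_width: 0.468
431 [ 50.3 -10.9] -179.81662026897394
63 [-11.9  15.3] 118.25572008511622
272 [-12.   79.8] 89.39476274227019
```

View pics/s6.png

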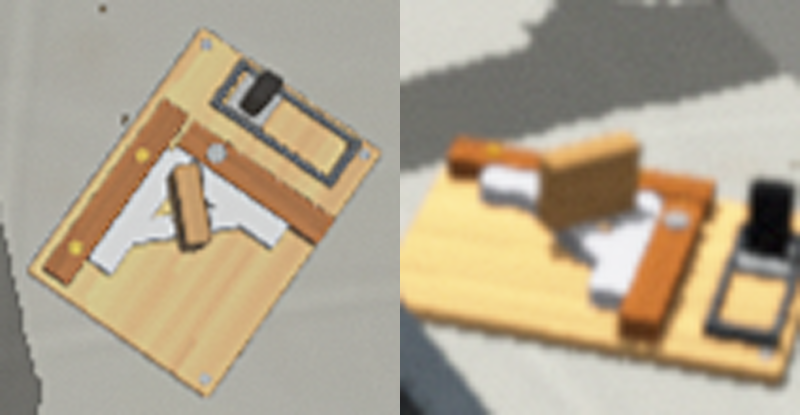

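The square lies flush on both strips and the lock is at its corner-side stop. The robot is clear of everything.

```bash
python3 -c "
from workcell import manip
print(manip.hand_in())"
```

```text
the job is handed in; nothing more can be done
None
```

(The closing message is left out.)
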